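# Count out three stock tablets and tip the counting tray

### The arm

A 6-joint arm with a two-finger parallel gripper is mounted at the origin on the work surface. World frame = base frame: x ahead of the robot, y to its left, z up, the work surface at z = 0. Lengths are in m, angles in rad, forces in N, time in s.
With the tool pointing down it reaches from about 0.35 to 0.925 m from the base axis. Payload 6.4 kg.
Tool frame: the origin (TCP) lies midway between the tips of the shut fingers; the grasp point (between the pads) lies 19 mm behind it (bot.hold_point_z is the distance from the TCP to the grasp point, in m); z points along the fingers, y is the line along which they close (so a half turn about z gives the same grasp; the last joint's range is limited). The gripper opens to 94 mm and grips with 3 to 60 N. Pads are 16 mm wide; open, the fingers measure 119 mm over their backs; the gripper's body (75 mm by 177 mm) begins 78 mm behind the grasp point.
Start: joints at [1.016, 0.245, 1.558, -0, 1.339, -0.174], TCP at [0.242, 0.603, 0.205] pointing down, gripper open.
Joint ranges: [-3.13, 3.13], [-1.02, 2.26], [0.13, 2.54], [-0.95, 4.09], [0.21, 2.88], [-2.74, 2.74]. Speed limits (rad/s): [2.57, 2.57, 3.14, 3.14, 3.14, 3.14].

### API

Orientations are given as [roll, pitch, yaw] about the fixed x, y, z axes, in that order (R = Rz(yaw) Ry(pitch) Rx(roll)).
In Python, from plant import bot, get_image, order, recognise, masks_of gives the robot as it stands.
- The arm moves only by the tool send_rows, never from a script. Its argument "moves" is a list that holds one entry, the list of rows, each a list of 4 numbers: the shift along the tool's x, y, z in mm, then the turn about the tool's z in rad. In form: [[[x, y, z, roll], ...]]. A call has 1 to 12 rows; each row shifts and turns the commanded pose from where the row before left it, along the tool's axes as they then stand; what a row does not reach is not made up. A row lasts 1/12 s, in which the tool goes at most 41.7 mm and 7.16 degrees, less where a joint would pass 70% of its speed; a pose out of reach is approached as far as the arm can. A call with a gripper value outside its range is refused whole. "grip" is the opening, from -1 (shut) to 1 (fully open), set as the call begins (left out, the last holds). The fingers move at their own pace and stop on an object; "grip_force" is the grip in N (left out, the last holds). Time passes only in rows, so rows that do not move let the fingers close. It gives the time, the measured TCP pose, the force, the opening and the grip force at its end, in the units of the state.
- bot.state(): the state, without advancing time (a new reading comes with each control period).
- get_image(name): name is "scene" or "side" or "wrist"; returns a dict with "frame" (420x560x3 uint8, red, green, blue), "mtx" (3x3 intrinsics, pixels), "distortion" ([k1, k2, p1, p2, k3] as OpenCV has them; the pictures are not rectified), "pose" (4x4, takes a point from camera to world coordinates); the wrist camera has in their place "tool_from_camera" (4x4, takes a point from camera to tool coordinates, whose origin is the TCP and whose axes are the flange's). Camera axes: x right, y up, looking along -z (the intrinsics and any distortion apply to the point x, -y, -z); pixel columns grow to the right and rows downward; lengths in m; the calibration is good to about 2 mm. A picture is of the moment at which its call begins: read the wrist's pose just before it. There is no depth.
- order.job_done(): hands the job in; it is judged then, once.
Trained networks look in a picture, given as the dict that the camera call returned (one of the last four; its "shot" number tells which), for a name from the list of things; names that differ only in an ending like _2 or _b are one class to them, and where a whole thing is asked for, a point or a joint stands for the part that bears it (a point fixed in the world has none). Each returns a list of dicts, best first, with "conf" (0 to 1); they miss things now and then, are a little off and sometimes report something else, mostly with a low value. They report only what shows in the picture. A call takes as long as a camera call.
- recognise(target, picture): "position" ([x, y, z] in m, in world coordinates, good to about 4 mm: the middle of the surface that is visible of it).
- masks_of(target, picture): "region" (420x560 bool, what is visible of it).
The state is a dict: "time": time; "q": joint angles; "joint_vel": joint speeds; "joint_torque": joint torques, N m; "ee_pos": TCP position; "eef_rot": TCP orientation; "ft_force": force on the tool from outside, world axes, zero at the start; "wrist_torque": the same for the moment, N m; "opening": opening from 0.0 (shut) to 1.0 (fully open); "gripper_force": force on a finger pad.
Only numpy, scipy, OpenCV 4.12 (cv2) and the standard library are available. Lean on these libraries where they do the work, as an engineer would, in place of code of your own. Each camera call takes 0.05 s, during which the arm holds its last target. There are 200 camera calls.

### The job

Five stock tablets lie on the counting tray: count three into the open channel at its side by sweeping them across the tray, never lifting them off it, then swing the channel's clear lid shut and press it gently until its catch snaps. With the lid kept shut, tip the tray by its rear bar until the counted three have run out of the channel into the blue bowl and the two extras off the sorting floor back into the green stock tub, lower the tray flat again and let go. Leave the bowl and tub standing where they are, and disturb nothing else in the drawer or on the counter.

Things in the scene. Friction and masses are not known exactly. Their poses are not given: they have to be found in the camera images.
- tray_base: Steel base plate of the counting tray, 185 x 200 x 4 mm, fixed on the white counter unit (its top is 90 mm above the work surface). Origin: on the counter top, straight below tray_floor. x points away from the open drawer towards the lifting bar, y to the channel side, z up. The unit's place and yaw vary.
- tray (a joint): Tip angle of the counting tray about its front hinge (line along the base's y at x = -85, z = +6 mm in the frame of tray_base): 0 flat, at most 0.75 rad, rear end up. It falls back by itself (3 to 4 N at the bar lift it), so hold it while tipped. Tablets start to slide at 0.25 to 0.4 rad and are all out after a second or so at 0.6 rad.
- tray_floor (a point): Middle of the tray's smooth white sorting floor, on its upper face, 30 mm above the base's origin; axes as the base, tipping with the tray. Floor: x -118..+94, y -115..+45 mm here. Blue walls 15 mm high at the rear (inner face x = +94) and right (inner face y = -115). No rim at y = +45, where it steps straight down 20 mm into the channel.
- channel (a point): Middle of the channel's floor, 20 mm below the sorting floor, at (-12, +67, -20) mm from tray_floor, axes alike. The channel is 44 mm wide and 212 mm long along x, closed at the rear, open at the front end above the blue bowl. One layer of tablets fits under the lid: tablets lying on top of each other stop it from shutting.
- spout (a point): Middle of the sorting floor's open front edge (spout, 112 mm wide), above the stock tub, at (-118, -59, 0) mm from tray_floor. Beside it a slanting blue deflector, 15 mm high, 4 mm thick, runs from (-60, +40) to (-117, -3) mm (from tray_floor) and guides left-over tablets to the spout when the tray is tipped.
- tray_bar (a point): Middle of the round steel lifting bar behind the tray's rear wall: 10 mm thick, 90 mm long along the tray's y, at (140, -13, 12) mm from tray_floor, 42 mm above the counter top. 35 mm free between bar and rear wall; can be pinched from above and turns between the fingers as the tray tips.
- lid (a joint): Angle of the channel's clear lid: 0 shut, 2.0 rad fully open. Starts open, leaning outwards (1.75 to 1.95 rad), and rests there; pushed back inwards past upright (1.57) it falls onto its spring catch, at 0.2 to 0.28 rad. A press of 9 to 18 N near the free edge (the catch varies) snaps it past the catch; then it stays shut, at 0 to 0.02 rad, on a hard stop.
- lid_hinge (a point): Middle of the lid's hinge line, which runs along the tray's x on top of the channel's outer wall: at y = +92, z = +6.5 mm in the frame of tray_floor. Lid x -115..+92 mm; with the lid open, its panel stands up from here.
- lid_press (a point): Middle of the orange press pad on the lid's upper face (outer face when open), 40 mm from the hinge line, 8 mm from the free edge, 60 mm behind the lid's middle. With the lid shut it lies at (60, 52, 7) mm in the frame of tray_floor, with the lid on the catch 8 to 11 mm higher. Its z axis is the lid's outer normal.
- lid_panel: The lid's clear plastic panel, 207 x 44 x 5 mm, with an orange free edge; origin on the hinge line, panel along its -y, from 4 to 48 mm. It cracks if pushed harder than 35 N.
- tablet1: Centre of stock tablet 1: tan compressed disc, 30 mm across, 12 mm thick, 11 g; all five are alike. Starts flat on the sorting floor (centre 6 mm above it); flat in the channel its centre is 14 mm below the floor level.
- tablet2: Centre of stock tablet 2: tan compressed disc, 30 mm across, 12 mm thick, 11 g; all five are alike. Starts flat on the sorting floor (centre 6 mm above it); flat in the channel its centre is 14 mm below the floor level.
- tablet3: Centre of stock tablet 3: tan compressed disc, 30 mm across, 12 mm thick, 11 g; all five are alike. Starts flat on the sorting floor (centre 6 mm above it); flat in the channel its centre is 14 mm below the floor level.
- tablet4: Centre of stock tablet 4: tan compressed disc, 30 mm across, 12 mm thick, 11 g; all five are alike. Starts flat on the sorting floor (centre 6 mm above it); flat in the channel its centre is 14 mm below the floor level.
- tablet5: Centre of stock tablet 5: tan compressed disc, 30 mm across, 12 mm thick, 11 g; all five are alike. Starts flat on the sorting floor (centre 6 mm above it); flat in the channel its centre is 14 mm below the floor level.
- bowl_rim (a point): Blue ceramic bowl, 140 mm across the rim, 50 mm high, wall 4 mm, standing in the open drawer (floor 16 mm above the work surface) below the front end of the channel: centre of its mouth, level with the rim; z up.
- tub_mouth (a point): Green open stock tub, 140 (x) x 135 (y) x 45 mm, walls 3 mm, standing in the open drawer below the front right spout, a layer of tablets on its bottom (they are fixed there, top at 13 mm): centre of its mouth, level with the rim; z up.
- paddle1: Wooden rice paddle, 185 mm, in the drawer. Leave alone.
- paddle2: Wooden rice paddle, 185 mm, in the drawer. Leave alone.
- paddle3: Wooden rice paddle, 185 mm, in the drawer. Leave alone.
- mould: White plastic nigiri mould, 150 x 56 x 30 mm, in the drawer. Leave alone.
- spoon: Steel spoon, 170 mm, in the drawer. Leave alone.
- cruet: Glass cruet with a red flip-top cap, 68 mm across, 150 mm high, on the counter to the right of the tray. Leave alone.
- teacup: White teacup, 76 mm across, 70 mm high, on the counter to the left of the tray. Leave alone.

How it is judged:
On the way, in this order (a step that is already met when the one before it is completed fails the run):
1. exactly three tablets lie down in the channel, the other two on the sorting floor (x of each of tablet1, tablet2, tablet3, tablet4, tablet5 in the frame of tray_floor above -0.125 m and ((z of each of tablet1, tablet2, tablet3 in the frame of tray_floor below -0.009 m and z of each of tablet4, tablet5 in the frame of tray_floor above -0.004 m) or (z of each of tablet1, tablet2, tablet4 in the frame of tray_floor below -0.009 m and z of each of tablet3, tablet5 in the frame of tray_floor above -0.004 m) or (z of each of tablet1, tablet2, tablet5 in the frame of tray_floor below -0.009 m and z of each of tablet3, tablet4 in the frame of tray_floor above -0.004 m) or (z of each of tablet1, tablet3, tablet4 in the frame of tray_floor below -0.009 m and z of each of tablet2, tablet5 in the frame of tray_floor above -0.004 m) or (z of each of tablet1, tablet3, tablet5 in the frame of tray_floor below -0.009 m and z of each of tablet2, tablet4 in the frame of tray_floor above -0.004 m) or (z of each of tablet1, tablet4, tablet5 in the frame of tray_floor below -0.009 m and z of each of tablet2, tablet3 in the frame of tray_floor above -0.004 m) or (z of each of tablet2, tablet3, tablet4 in the frame of tray_floor below -0.009 m and z of each of tablet1, tablet5 in the frame of tray_floor above -0.004 m) or (z of each of tablet2, tablet3, tablet5 in the frame of tray_floor below -0.009 m and z of each of tablet1, tablet4 in the frame of tray_floor above -0.004 m) or (z of each of tablet2, tablet4, tablet5 in the frame of tray_floor below -0.009 m and z of each of tablet1, tablet3 in the frame of tray_floor above -0.004 m) or (z of each of tablet3, tablet4, tablet5 in the frame of tray_floor below -0.009 m and z of each of tablet1, tablet2 in the frame of tray_floor above -0.004 m))), for 0.2 s.
2. the lid is snapped shut (under 0.04 rad) over exactly three tablets (all of step 1 and value of joint lid below 0.04 rad), for 0.2 s.
3. with the tray still tipped (over 0.15 rad) and the lid shut, three tablets are in the bowl and two in the stock tub (value of joint lid below 0.04 rad and ((distance between each of tablet1, tablet2, tablet3 and bowl_rim below 0.062 m and distance between each of tablet4, tablet5 and tub_mouth below 0.082 m) or (distance between each of tablet1, tablet2, tablet4 and bowl_rim below 0.062 m and distance between each of tablet3, tablet5 and tub_mouth below 0.082 m) or (distance between each of tablet1, tablet2, tablet5 and bowl_rim below 0.062 m and distance between each of tablet3, tablet4 and tub_mouth below 0.082 m) or (distance between each of tablet1, tablet3, tablet4 and bowl_rim below 0.062 m and distance between each of tablet2, tablet5 and tub_mouth below 0.082 m) or (distance between each of tablet1, tablet3, tablet5 and bowl_rim below 0.062 m and distance between each of tablet2, tablet4 and tub_mouth below 0.082 m) or (distance between each of tablet1, tablet4, tablet5 and bowl_rim below 0.062 m and distance between each of tablet2, tablet3 and tub_mouth below 0.082 m) or (distance between each of tablet2, tablet3, tablet4 and bowl_rim below 0.062 m and distance between each of tablet1, tablet5 and tub_mouth below 0.082 m) or (distance between each of tablet2, tablet3, tablet5 and bowl_rim below 0.062 m and distance between each of tablet1, tablet4 and tub_mouth below 0.082 m) or (distance between each of tablet2, tablet4, tablet5 and bowl_rim below 0.062 m and distance between each of tablet1, tablet3 and tub_mouth below 0.082 m) or (distance between each of tablet3, tablet4, tablet5 and bowl_rim below 0.062 m and distance between each of tablet1, tablet2 and tub_mouth below 0.082 m)) and value of joint tray above 0.15 rad), for 0.1 s.
At the end, for the whole second after the job is handed in: Three tablets lie in the blue bowl and the other two in the green stock tub, all at rest; bowl and tub upright (within 0.12 rad); the lid snapped shut (under 0.04 rad) and the tray down flat (under 0.03 rad), released (((distance between each of tablet1, tablet2, tablet3 and bowl_rim below 0.062 m and distance between each of tablet4, tablet5 and tub_mouth below 0.082 m) or (distance between each of tablet1, tablet2, tablet4 and bowl_rim below 0.062 m and distance between each of tablet3, tablet5 and tub_mouth below 0.082 m) or (distance between each of tablet1, tablet2, tablet5 and bowl_rim below 0.062 m and distance between each of tablet3, tablet4 and tub_mouth below 0.082 m) or (distance between each of tablet1, tablet3, tablet4 and bowl_rim below 0.062 m and distance between each of tablet2, tablet5 and tub_mouth below 0.082 m) or (distance between each of tablet1, tablet3, tablet5 and bowl_rim below 0.062 m and distance between each of tablet2, tablet4 and tub_mouth below 0.082 m) or (distance between each of tablet1, tablet4, tablet5 and bowl_rim below 0.062 m and distance between each of tablet2, tablet3 and tub_mouth below 0.082 m) or (distance between each of tablet2, tablet3, tablet4 and bowl_rim below 0.062 m and distance between each of tablet1, tablet5 and tub_mouth below 0.082 m) or (distance between each of tablet2, tablet3, tablet5 and bowl_rim below 0.062 m and distance between each of tablet1, tablet4 and tub_mouth below 0.082 m) or (distance between each of tablet2, tablet4, tablet5 and bowl_rim below 0.062 m and distance between each of tablet1, tablet3 and tub_mouth below 0.082 m) or (distance between each of tablet3, tablet4, tablet5 and bowl_rim below 0.062 m and distance between each of tablet1, tablet2 and tub_mouth below 0.082 m)) and value of joint lid below 0.04 rad and value of joint tray below 0.03 rad and linear speed of each of tablet1, tablet2, tablet3, tablet4, tablet5 below 0.03 m/s and angle between each of bowl_rim, tub_mouth's own z axis and vertical below 0.12 rad); the robot touches nothing.
It fails at once if a tablet lifted off the tray (its centre more than 35 mm above the sorting floor) (z of any of tablet1, tablet2, tablet3, tablet4, tablet5 in the frame of tray_floor above 0.035 m).
It fails at once if the lid pushed harder than 35 N (contact force between any of the fingers, the arm and lid_panel above 35 N).
It fails at once if the tray tipped more than 0.12 rad while the lid is not shut (over 0.06 rad) (value of joint tray above 0.12 rad and value of joint lid above 0.06 rad).
It fails at once if the bowl or the stock tub moved more than 25 mm (distance of any of bowl_rim, tub_mouth from where it was at the start of the episode above 0.025 m).
It fails at once if a bystander (paddles, mould, spoon, cruet, teacup) moved more than 25 mm (distance of any of paddle1, paddle2, paddle3, mould, spoon, cruet, teacup from where it was at the start of the episode above 0.025 m).
It also fails if it takes over 69 s, if anything falls off the work surface, if the arm or the gripper's body presses on something with over 40 N, if the wrist force passes 120 N, or if a joint passes its speed limit or range.

## Working session

There is one attempt and no reset: what is moved stays moved. The work goes in short steps, Python scripts to look and compute and a tool call to move; the robot and the scene stay as the last step left them, time stands still between calls to the robot, and variables do not carry over. Pictures are saved under pics/ and viewed, at most 10 in all, crops included, and the job is handed in when it is done.

Besides the shell and the picture viewer there is one more tool, called after "Request:" in YAML: its name, and indented under it one key for each argument. send_rows: Moves the arm, as the interface text tells. Its arguments: {"type":"object","properties":{"moves":{"type":"array","items":{"type":"array","items":{"type":"array","items":{"type":"number"}}}},"grip":{"type":"number"},"grip_force":{"type":"number"}},"required":["moves"]}

```bash
mkdir -p pics; cat > look.py <<'E'
import cv2,numpy as np
from plant import bot,get_image,order,recognise,masks_of
def save(p,n): cv2.imwrite('pics/'+n,p['frame'][:,:,::-1])
E
python3 - <<'E'
from look import *
s=bot.state();print({k:np.round(v,3) for k,v in s.items()})
a=get_image('scene');b=get_image('side')
cv2.imwrite('pics/a.png',np.hstack([a['frame'],b['frame']])[:,:,::-1][:, :, :])
im=cv2.imread('pics/a.png');save(a,'scene.png');save(b,'side.png')
for p in(a,b):
  print(np.round(p['pose'],3).tolist())
  for t in['tray_base','tray_floor','channel','tray_bar','lid_panel','lid_press','tablet1','bowl_rim','tub_mouth','cruet','teacup','mould']:
    print(t,[(np.round(r['position'],3).tolist(),round(r['conf'],2)) for r in recognise(t,p)][:7])
E
```

```text
{'time': np.float64(0.0), 'q': array([ 1.016,  0.246,  1.559,  0.   ,  1.339, -0.174]), 'joint_vel': array([-0.   , -0.001,  0.   ,  0.002,  0.001,  0.001]), 'joint_torque': array([-0.0000e+00, -4.1581e+01, -3.1461e+01,  6.9000e-02,  3.3000e-02,
       -0.0000e+00]), 'ee_pos': array([0.241, 0.603, 0.204]), 'eef_rot': array([-3.14 , -0.   ,  2.761]), 'ft_force': array([ 0.405, -0.649,  0.43 ]), 'wrist_torque': array([ 0.056, -0.017,  0.077]), 'gripper_force': np.float64(0.0), 'opening': np.float64(1.0)}
[[-0.879, -0.347, 0.328, 0.936], [0.477, -0.656, 0.585, 0.678], [0.012, 0.67, 0.742, 0.974], [0.0, 0.0, 0.0, 1.0]]
tray_base [([0.558, 0.053, 0.119], 0.96), ([0.561, 0.053, 0.117], 0.71), ([0.553, 0.153, 0.161], 0.5)]
tray_floor [([0.56, 0.053, 0.121], 0.96)]
channel [([0.555, 0.058, 0.12], 0.6)]
tray_bar [([0.557, 0.052, 0.119], 0.9)]
lid_panel [([0.556, 0.153, 0.167], 0.93)]
lid_press [([0.556, 0.154, 0.167], 0.61), ([0.393, -0.325, 0.035], 0.2)]
tablet1 [([0.609, -0.039, 0.128], 0.66), ([0.393, -0.327, 0.034], 0.53), ([0.583, 0.052, 0.134], 0.52), ([0.54, -0.04, 0.135], 0.4), ([0.61
[... 557 characters left out ...]
ay_bar [([0.541, 0.042, 0.12], 0.59)]
lid_panel [([0.686, 0.362, 0.14], 0.73), ([0.538, 0.146, 0.156], 0.55)]
lid_press [([0.537, 0.148, 0.155], 0.97), ([0.674, -0.313, 0.174], 0.72), ([0.392, -0.019, 0.028], 0.7), ([0.389, 0.161, 0.039], 0.69), ([0.385, 0.272, 0.03], 0.47), ([0.545, 0.04, 0.123], 0.24)]
tablet1 [([0.6, -0.048, 0.137], 0.54), ([0.387, 0.271, 0.033], 0.53), ([0.619, 0.048, 0.132], 0.44)]
bowl_rim [([0.389, 0.161, 0.041], 0.73), ([0.543, 0.043, 0.121], 0.56), ([0.675, -0.314, 0.177], 0.16)]
tub_mouth [([0.393, -0.018, 0.03], 0.82), ([0.541, 0.041, 0.116], 0.17)]
cruet [([0.674, -0.314, 0.178], 0.97)]
teacup [([0.686, 0.362, 0.138], 0.92)]
mould [([0.411, -0.315, 0.024], 0.57)]
```

View pics/scene.png

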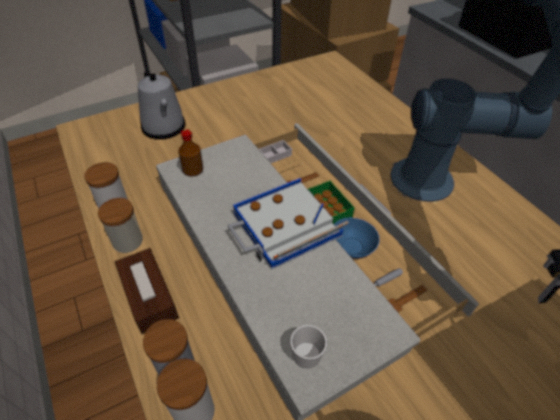

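View pics/side.png

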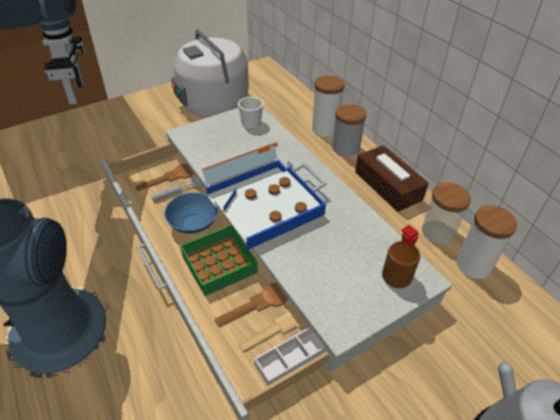

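Request:
send_rows:
  moves:
    - [[-22,-21,-10,0],[-22,-21,-10,0],[-22,-21,-10,0],[-22,-21,-10,0],[-22,-21,-10,0],[-22,-21,-10,0],[-22,-21,-10,0],[-22,-21,-10,0],[-22,-21,-10,0],[-22,-21,-10,0],[-22,-21,-10,0],[-22,-21,-10,0]]
  grip: -1

```text
time: 2.3
ee_pos: [0.3933, 0.27, 0.3262]
eef_rot: [3.141, 0.0, 2.761]
ft_force: [0.6, -0.3, -0.0]
opening: 0.183
gripper_force: 0.0
```

Request:
send_rows:
  moves:
    - [[-22,-21,-10,0],[-22,-21,-10,0],[-22,-21,-10,0],[-22,-21,-10,0],[-22,-21,-10,0],[-22,-21,-10,0],[-22,-21,-10,0],[-22,-21,-10,0],[0,0,0,0],[0,0,0,0]]

```text
time: 3.13
ee_pos: [0.4944, 0.049, 0.4058]
eef_rot: [3.141, 0.0, 2.758]
ft_force: [-0.1, -0.4, -0.1]
opening: 0.005
gripper_force: 0.0
```

```bash
python3 - <<'E'
from look import *
s=bot.state();print(s['ee_pos'],s['eef_rot'],s['q'],s['time'])
p=get_image('wrist');save(p,'w1.png');print(p['tool_from_camera'].round(3).tolist(),p['mtx'].tolist(),p['distortion'])
import pickle;pickle.dump((s,p),open('w1.pkl','wb'))
for t in['tray_floor','channel','tray_bar','lid_panel','lid_press','tablet1','bowl_rim','tub_mouth']:
    print(t,[(np.round(r['position'],3).tolist(),round(r['conf'],2)) for r in recognise(t,p)][:7])
E
```

```text
[0.49437704 0.04903352 0.40577262] [3.14120971e+00 4.18728996e-04 2.75821947e+00] [-1.29930756e-01 -2.13430342e-01  1.66481268e+00  2.67608822e-04
  1.68970894e+00 -1.31732216e+00] 3.1333
[[0.0, 0.966, 0.259, 0.076], [1.0, -0.0, -0.0, -0.0], [-0.0, 0.259, -0.966, -0.18], [0.0, 0.0, 0.0, 1.0]] [[370.02676694095175, 0.0, 283.82355522618417], [0.0, 370.02676694095175, 209.2698920600895], [0.0, 0.0, 1.0]] [-0.10221358  0.          0.          0.          0.        ]
tray_floor []
channel [([0.527, 0.068, 0.118], 0.66), ([0.406, -0.329, 0.026], 0.23)]
tray_bar [([0.524, 0.072, 0.12], 0.94)]
lid_panel [([0.534, 0.144, 0.155], 0.78), ([0.534, 0.146, 0.153], 0.53)]
lid_press [([0.532, 0.15, 0.154], 0.61), ([0.526, 0.072, 0.124], 0.42)]
tablet1 [([0.519, 0.059, 0.128], 0.96), ([0.579, 0.044, 0.128], 0.92), ([0.534, -0.038, 0.132], 0.81), ([0.599, -0.043, 0.132], 0.78), ([0.532, 0.15, 0.155], 0.49)]
bowl_rim [([0.38, 0.14, 0.036], 0.76), ([0.417, -0.166, 0.023], 0.68)]
tub_mouth []
```

View pics/w1.png

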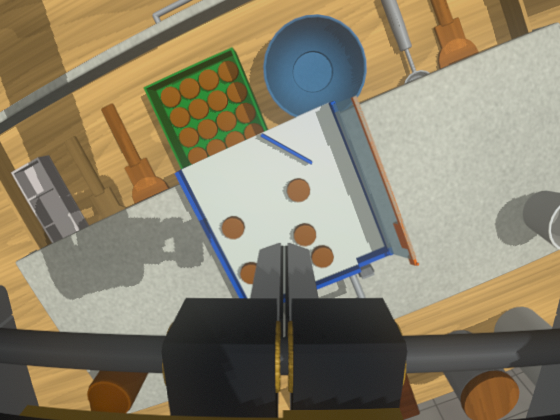

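```bash
cat >> look.py <<'E'
from scipy.spatial.transform import Rotation as R
from scipy.optimize import least_squares
def campose(s,p):
    if 'pose' in p: return p['pose']
    T=np.eye(4);T[:3,:3]=R.from_euler('xyz',s['eef_rot']).as_matrix();T[:3,3]=s['ee_pos'];return T@p['tool_from_camera']
def proj(X,T,p):
    c=(np.asarray(X)-T[:3,3])@T[:3,:3]; c=c*[1,-1,-1]
    return cv2.projectPoints(c.reshape(-1,1,3),np.zeros(3),np.zeros(3),p['mtx'],p['distortion'])[0][:,0]
def ray(px,z,T,p):
    u=cv2.undistortPoints(np.float64(px).reshape(-1,1,2),p['mtx'],p['distortion'])[:,0]
    d=np.c_[u[:,0],-u[:,1],-np.ones(len(u))]@T[:3,:3].T
    return T[:3,3]+d*((z-T[2,3])/d[:,2])[:,None]
def tw(v,P): # tray->world, v=(x,y,yaw)
    P=np.atleast_2d(P)/1000; c,s=np.cos(v[2]),np.sin(v[2])
    return np.c_[v[0]+c*P[:,0]-s*P[:,1],v[1]+s*P[:,0]+c*P[:,1],.12+P[:,2]]
def wt(v,W):
    d=np.atleast_2d(W)-[v[0],v[1],.12];c,s=np.cos(v[2]),np.sin(v[2])
    return 1000*np.c_[c*d[:,0]+s*d[:,1],-s*d[:,0]+c*d[:,1],d[:,2]]
E
python3 - <<'E'
from look import *
import pickle
s,p=pickle.load(open('w1.pkl','rb'));T=campose(s,p)
P=[(-118,45,0),(-117,-3,15),(-60,40,15),(-118,-115,15)]
px=[(330,103),(262,135),(312,162),(181,171)]
f=least_squares(lambda v:(proj(tw(v,P),T,p)-px).ravel(),[.54,.05,0.]);v=f.x
print(v,f.fun.round(1))
pickle.dump(v,open('v.pkl','wb'))
tab=[(298,190),(233,228),(305,235),(322,257),(250,273)]
W=ray(tab,.132,T,p);print(W.round(3),wt(v,W).round(0))
im=cv2.resize(p['frame'][80:320,120:460,::-1].copy(),None,fx=2.2,fy=2.2)
Q=[(-118,45,0),(94,45,0),(94,-115,0),(-118,-115,0),(-118,-115,0),(-118,-115,15),(94,-115,15),(94,45,15),(140,-58,12),(140,32,12),(-115,92,6.5),(92,92,6.5)]
q=((proj(tw(v,Q),T,p)-[120,80])*2.2).astype(int)
for i in[(0,1),(1,2),(2,3),(5,6),(6,7),(8,9),(10,11)]:cv2.line(im,q[i[0]].tolist(),q[i[1]].tolist(),(0,0,255),1)
cv2.imwrite('pics/w1c.png',im)
E
```

```text
[0.55646481 0.05762839 0.00480866] [-23.2  11.1   8.5  -4.6   9.1  -1.2   5.4  -5.9]
[[ 0.52   0.058  0.132]
 [ 0.536 -0.038  0.132]
 [ 0.579  0.044  0.132]
 [ 0.616  0.054  0.132]
 [ 0.602 -0.043  0.132]] [[ -36.    0.   12.]
 [ -21.  -96.   12.]
 [  23.  -13.   12.]
 [  60.   -4.   12.]
 [  45. -101.   12.]]
```

View pics/w1c.png

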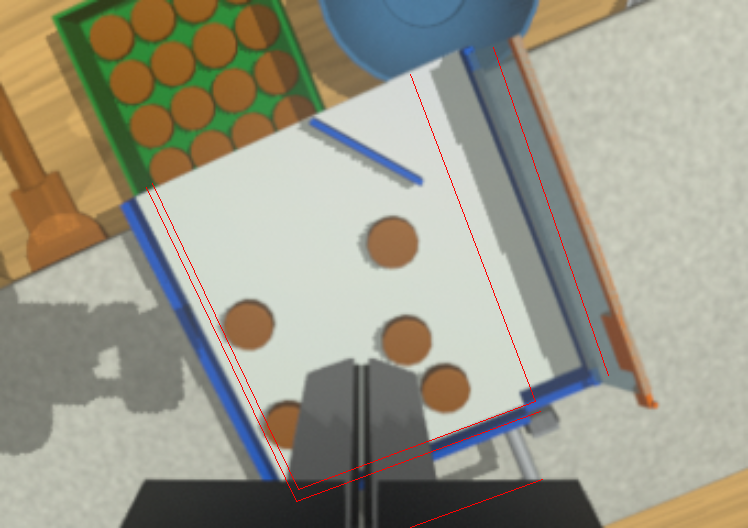

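```bash
python3 - <<'E'
from look import *
import pickle
s,p=pickle.load(open('w1.pkl','rb'));T=campose(s,p)
u=lambda a:np.array(a)/2.2+[120,80]
d=ray(u([(312,121),(421,182)]),.135,T,p)
fr=ray(u([(158,183),(230,152),(300,124)]),.12,T,p)
rw=ray(u([(152,205),(210,330),(268,450)]),.12,T,p)
rr=ray(u([(440,452),(500,427)]),.12,T,p)
def res(v):
    return np.r_[(wt(v,d)-[(-117,-3,15),(-60,40,15)])[:,:2].ravel(),wt(v,fr)[:,0]+118,wt(v,rw)[:,1]+115,wt(v,rr)[:,0]-94]
f=least_squares(res,[.54,.05,0.],loss='soft_l1');v=f.x
print(v,res(v).round(1))
pickle.dump(v,open('v.pkl','wb'))
tab=[(298,190),(233,228),(305,235),(322,257),(250,273)]
W=ray(tab,.132,T,p);print(wt(v,W).round(0))
im=cv2.resize(p['frame'][80:320,120:460,::-1].copy(),None,fx=2.2,fy=2.2)
Q=[(-118,45,0),(94,45,0),(94,-115,0),(-118,-115,0),(-118,-115,0),(-118,-115,15),(94,-115,15),(94,45,15),(140,-58,12),(140,32,12),(-115,92,6.5),(92,92,6.5)]
q=((proj(tw(v,Q),T,p)-[120,80])*2.2).astype(int)
for i in[(0,1),(1,2),(2,3),(5,6),(6,7),(8,9),(10,11)]:cv2.line(im,q[i[0]].tolist(),q[i[1]].tolist(),(0,0,255),1)
cv2.imwrite('pics/w1d.png',im)
for n,P in dict(bar=(140,-13,12),press=(60,52,7),hinge=(0,92,6.5),bowl=(-12,67,-20)).items(): print(n,tw(v,[P]).round(4))
E
```

```text
[0.55757624 0.05033509 0.0121711 ] [-0.1 -3.6 -3.1 -4.1 -0.9 -0.7  0.4  2.3  1.   0.3  8.3  6.8]
[[-37.   8.  12.]
 [-23. -88.  12.]
 [ 21.  -6.  12.]
 [ 59.   3.  12.]
 [ 43. -94.  12.]]
bar [[0.6977 0.039  0.132 ]]
press [[0.6169 0.1031 0.127 ]]
hinge [[0.5565 0.1423 0.1265]]
bowl [[0.5448 0.1172 0.1   ]]
```

View pics/w1d.png

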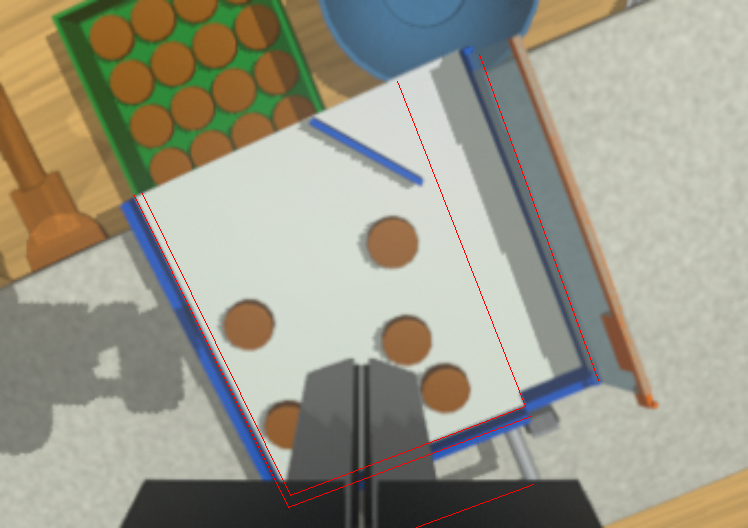

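Request:
send_rows:
  moves:
    - [[0,0,6,0.118],[0,0,6,0.118],[0,0,6,0.118],[0,0,6,0.118],[0,0,6,0.118],[0,0,6,0.118],[0,0,6,0.118],[0,0,6,0.118],[0,0,6,0.118],[0,0,6,0.113],[0,0,0,0],[0,0,0,0]]

```text
time: 4.58
ee_pos: [0.4938, 0.0502, 0.3452]
eef_rot: [-3.141, -0.0, 1.589]
ft_force: [-0.2, -0.0, 0.1]
opening: 0.008
gripper_force: 0.0
```

```bash
python3 - <<'E'
from look import *
import pickle
s=bot.state();print(s['ee_pos'],s['eef_rot'],s['time']);p=get_image('wrist');T=campose(s,p);pickle.dump((s,p),open('w2.pkl','wb'))
v=pickle.load(open('v.pkl','rb'))
print('tabs',[(wt(v,r['position']).round(0).tolist(),round(r['conf'],2)) for r in recognise('tablet1',p)][:7])
im=p['frame'][:,:,::-1].copy()
Q=[(-118,45,0),(94,45,0),(94,-115,0),(-118,-115,0),(-118,-115,15),(94,-115,15),(94,45,15),(-117,-3,15),(-60,40,15),(140,-58,12),(140,32,12),(-115,92,6.5),(92,92,6.5),(-118,45,-20),(94,45,-20),(94,89,-20),(-118,89,-20)]
q=proj(tw(v,Q),T,p)
im=cv2.resize(im,None,fx=1.4,fy=1.4);q=(q*1.4).astype(int)
for i in[(0,1),(1,2),(2,3),(3,0),(7,8),(9,10),(11,12),(14,15),(15,16)]:cv2.line(im,q[i[0]].tolist(),q[i[1]].tolist(),(0,0,255),1)
cv2.imwrite('pics/w2.png',im)
E
```

```text
[0.49375606 0.05022564 0.34524572] [-3.14093734e+00 -9.04442124e-05  1.58905435e+00] 4.5833
tabs [([[43.0, -95.0, 13.0]], 0.81), ([[58.0, 6.0, 10.0]], 0.65), ([[20.0, -8.0, 11.0]], 0.62), ([[-37.0, 9.0, 6.0]], 0.61), ([[-22.0, -87.0, 12.0]], 0.57)]
```

View pics/w2.png

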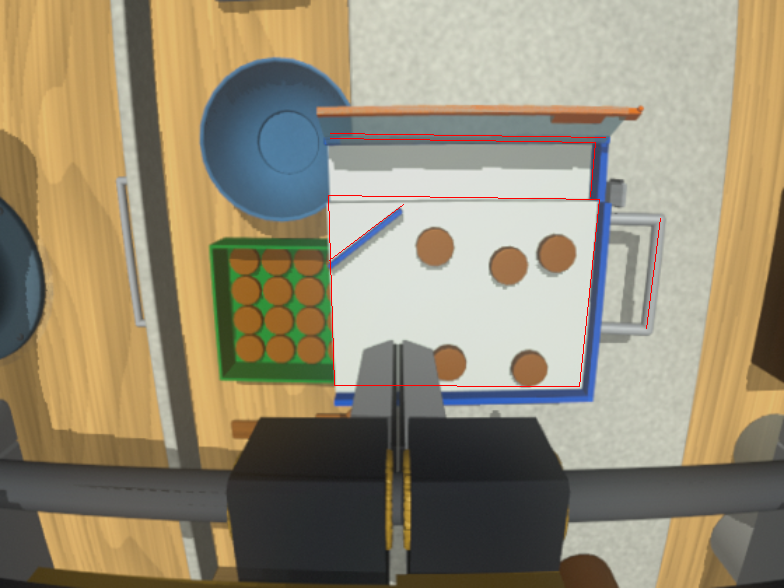

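```bash
python3 - <<'E'
from look import *
import pickle
s,p=pickle.load(open('w2.pkl','rb'));T=campose(s,p)
P=[(-118,45,0),(94,45,0),(-117,-3,15),(-60,40,15),(94,-115,0),(-118,-115,0),(140,32,12),(140,-58,12)]
px=np.array([(329,201),(600,202),(331,266),(403,211),(584,390),(336,391),(660,218),(648,330)])/1.4
f=least_squares(lambda v:(proj(tw(v,P),T,p)-px).ravel(),[.557,.05,0.01],loss='soft_l1');v=f.x
print(v,(proj(tw(v,P),T,p)-px).round(1).tolist());pickle.dump(v,open('v.pkl','wb'))
tab=np.array([(435,247),(449,362),(509,265),(557,253),(529,368)])/1.4
print(wt(v,ray(tab,.132,T,p)).round(0)); print('tcp',wt(v,s['ee_pos']))
for n,P in dict(bar=(140,-13,12),press=(60,52,7),hinge=(0,92,6.5)).items(): print(n,tw(v,[P]).round(4))
E
```

```text
[0.55828283 0.04720728 0.02567004] [[0.1, 0.8], [-0.4, -0.4], [-0.5, 0.4], [0.8, -0.8], [-1.3, -1.3], [0.6, -0.1], [0.5, 1.6], [-0.1, -0.1]]
[[-36.  11.  12.]
 [-24. -84.  12.]
 [ 21.  -3.  12.]
 [ 59.   6.  12.]
 [ 43. -90.  12.]]
tcp [[-64.42804332   4.67358348 225.24572378]]
bar [[0.6986 0.0378 0.132 ]]
press [[0.6169 0.1007 0.127 ]]
hinge [[0.5559 0.1392 0.1265]]
```

Request:
send_rows:
  moves:
    - [[-9,10,25,-0.008],[-9,10,25,0],[-9,9,25,0],[0,0,35,0],[0,0,35,0],[0,0,35,0],[0,0,25,0],[0,0,12,0],[0,0,3,0],[0,0,0,0],[0,0,0,0]]

```text
time: 5.6
ee_pos: [0.525, 0.0234, 0.1275]
eef_rot: [3.138, 0.001, 1.594]
ft_force: [-0.3, 0.4, 0.6]
opening: 0.006
gripper_force: 0.0
```

Request:
send_rows:
  moves:
    - [[4,0,1,0],[8,0,0,0],[8,0,0,0],[8,0,0,0],[7,0,0,0],[6,0,0,0],[6,0,0,0],[6,0,0,0],[6,0,0,0],[4,0,0,0],[0,0,0,0],[0,0,0,0]]

```text
time: 6.6
ee_pos: [0.522, 0.0867, 0.1244]
eef_rot: [-3.142, 0.0, 1.594]
ft_force: [-0.4, 0.3, 0.1]
opening: 0.007
gripper_force: 0.0
```

```bash
cat > t.py <<'E'
from look import *
import pickle
s=bot.state();v=pickle.load(open('v.pkl','rb'));print('tcp',wt(v,s['ee_pos']).round(1),s['ft_force'])
for n in('scene','side'):
  p=get_image(n)
  print(n,[(wt(v,r['position']).round(0).tolist(),round(r['conf'],2)) for r in recognise('tablet1',p)][:7])
p=get_image('wrist');save(p,'wl.png')
print('w',[(wt(v,r['position']).round(0).tolist(),round(r['conf'],2)) for r in recognise('tablet1',p)][:7])
E
python3 t.py
```

```text
tcp [[-35.2  40.4   4.4]] [-0.3574745   0.33549782  0.12431557]
scene [([[-34.0, 69.0, -3.0]], 0.65), ([[46.0, -87.0, 10.0]], 0.48), ([[60.0, 6.0, 16.0]], 0.44), ([[-169.0, -290.0, -99.0]], 0.22)]
side [([[-46.0, 94.0, 25.0]], 0.65), ([[22.0, -9.0, 14.0]], 0.63), ([[-41.0, 62.0, 1.0]], 0.57), ([[56.0, 0.0, 11.0]], 0.57), ([[40.0, -96.0, 15.0]], 0.39)]
w [([[28.0, 6.0, 9.0]], 0.87), ([[-35.0, 71.0, 3.0]], 0.86), ([[56.0, 11.0, 13.0]], 0.67)]
```

Request:
send_rows:
  moves:
    - [[0,0,-25,0],[-20,15,-5,0],[-30,22,0,0],[-20,15,0,0],[-8,4,10,0],[0,0,15,0],[0,0,5,0],[0,0,0,0],[0,0,0,0]]

```text
time: 7.65
ee_pos: [0.5789, 0.0106, 0.1237]
eef_rot: [-3.14, -0.0, 1.594]
ft_force: [0.3, -0.2, 0.2]
opening: 0.003
gripper_force: 0.0
```

Request:
send_rows:
  moves:
    - [[4,0,0,0],[8,0,0,0],[8,0,0,0],[8,0,0,0],[8,0,0,0],[8,0,0,0],[7,0,0,0],[6,0,0,0],[6,0,0,0],[6,0,0,0],[6,0,0,0],[3,0,0,0]]

```text
time: 8.65
ee_pos: [0.578, 0.0886, 0.1244]
eef_rot: [-3.142, -0.0, 1.594]
ft_force: [-0.9, -0.0, -0.5]
opening: 0.007
gripper_force: 0.0
```

```bash
python3 t.py
```

```text
tcp [[20.8 40.9  4.4]] [-8.91844654e-01 -4.61762351e-04 -5.19356983e-01]
scene [([[67.0, 12.0, 18.0]], 0.38)]
side [([[-30.0, -90.0, 15.0]], 0.58), ([[-35.0, 60.0, 2.0]], 0.55), ([[61.0, -1.0, 10.0]], 0.41)]
w [([[23.0, 68.0, 6.0]], 0.9), ([[-33.0, 68.0, 3.0]], 0.65)]
```

Request:
send_rows:
  moves:
    - [[0,0,-25,0],[-20,10,-5,0],[-30,18,0,0],[-15,10,0,0],[-4,1,10,0],[0,0,15,0],[0,0,5,0],[0,0,0,0],[0,0,0,0]]

```text
time: 9.7
ee_pos: [0.6178, 0.0204, 0.1237]
eef_rot: [-3.14, -0.0, 1.594]
ft_force: [-0.7, 0.3, 0.6]
opening: 0.002
gripper_force: 0.0
```

Request:
send_rows:
  moves:
    - [[4,0,0,0],[8,0,0,0],[8,0,0,0],[8,0,0,0],[8,0,0,0],[6,0,0,0],[6,0,0,0],[6,0,0,0],[6,0,0,0],[6,0,0,0],[3,0,0,0],[0,0,0,0]]

```text
time: 10.7
ee_pos: [0.617, 0.0894, 0.1244]
eef_rot: [-3.142, -0.0, 1.595]
ft_force: [-0.7, -0.1, -0.3]
opening: 0.006
gripper_force: 0.0
```

Request:
send_rows:
  moves:
    - [[-5,0,-20,0],[-10,-10,-30,0],[-10,-10,-30,0],[-20,-10,-20,0],[-10,0,0,0],[0,0,0,0]]

```text
time: 11.2
ee_pos: [0.589, 0.0312, 0.2258]
eef_rot: [3.138, 0.001, 1.591]
ft_force: [-0.4, -0.5, 0.0]
opening: 0.005
gripper_force: 0.0
```

```bash
python3 t.py
```

```text
tcp [[ 30.3 -16.8 105.8]] [-0.4276905  -0.51473638  0.04063833]
scene [([[3.0, 5.0, -4.0]], 0.54), ([[24.0, 72.0, 5.0]], 0.53), ([[60.0, 68.0, 6.0]], 0.42), ([[48.0, -89.0, 7.0]], 0.41)]
side [([[37.0, -97.0, 13.0]], 0.68), ([[-30.0, -91.0, 16.0]], 0.52), ([[19.0, 59.0, 3.0]], 0.4)]
w [([[57.0, 66.0, 9.0]], 0.81), ([[22.0, 64.0, 7.0]], 0.74), ([[-36.0, 67.0, 3.0]], 0.72), ([[-174.0, -284.0, -100.0]], 0.72), ([[-25.0, -76.0, 12.0]], 0.57), ([[-197.0, 93.0, -78.0]], 0.18)]
```

View pics/wl.png

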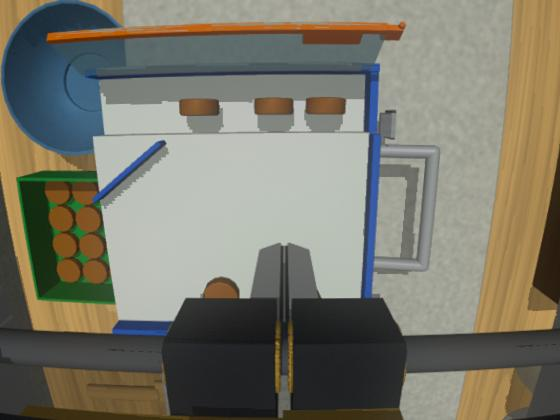

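```bash
python3 - <<'E'
import cv2
im=cv2.imread('pics/wl.png')[60:150,80:400]
cv2.imwrite('pics/z.png',cv2.resize(im,None,fx=2.5,fy=2.5,interpolation=2))
E
```

```text
(no output)
```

View pics/z.png

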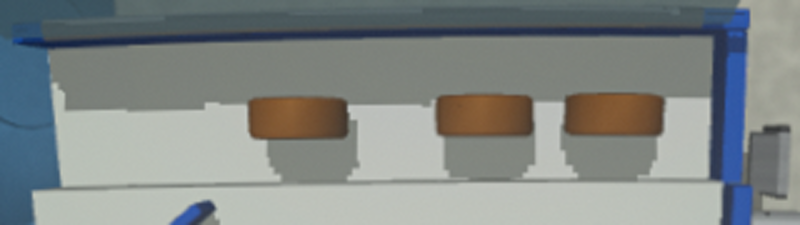

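Request:
send_rows:
  moves:
    - [[18,-22,25,0],[18,-22,25,0],[19,-22,25,0],[0,0,18,0],[0,0,7,0],[0,0,1,0],[6,0,0,0],[6,0,0,0],[5,0,0,0],[5,0,0,0],[5,0,0,0],[5,0,0,0]]

```text
time: 12.5
ee_pos: [0.5214, 0.1148, 0.1245]
eef_rot: [3.14, 0.011, 1.597]
ft_force: [-0.8, -27.2, 6.1]
opening: 0.005
gripper_force: 12.3
```

Request:
send_rows:
  moves:
    - [[0,0,0,0],[0,0,0,0]]

```text
time: 12.67
ee_pos: [0.5216, 0.1145, 0.1247]
eef_rot: [3.14, 0.01, 1.596]
ft_force: [-0.7, -16.0, 3.1]
opening: 0.004
gripper_force: 7.5
```

```bash
python3 t.py; python3 - <<'E'
import cv2
im=cv2.imread('pics/wl.png')
cv2.imwrite('pics/z2.png',im)
E
```

```text
tcp [[-34.9  68.2   4.7]] [ -0.74647283 -15.97187237   3.14224899]
scene [([[-3.0, 103.0, 39.0]], 0.64), ([[46.0, -87.0, 13.0]], 0.48), ([[63.0, 70.0, 10.0]], 0.42)]
side [([[57.0, 56.0, 1.0]], 0.56), ([[19.0, 58.0, 5.0]], 0.55), ([[40.0, -96.0, 13.0]], 0.51), ([[-30.0, -90.0, 16.0]], 0.49), ([[-7.0, 98.0, 33.0]], 0.43)]
w [([[18.0, 68.0, 0.0]], 0.86), ([[-33.0, 86.0, 2.0]], 0.83), ([[53.0, 67.0, 5.0]], 0.66)]
```

View pics/z2.png

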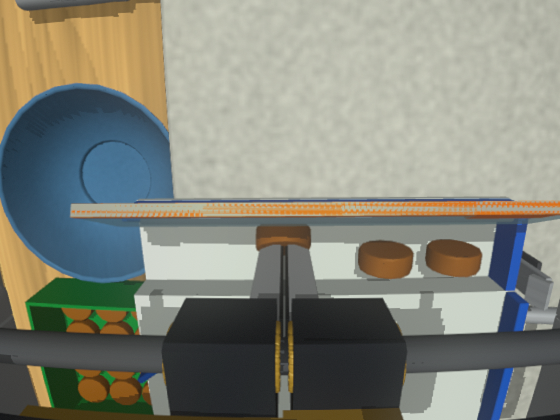

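Request:
send_rows:
  moves:
    - [[-6,0,0,0],[-4,0,-20,0],[-10,25,-10,0],[-10,25,0,0],[-5,25,10,0],[0,0,14,0],[0,0,4,0],[0,0,0,0],[0,0,0,0],[0,0,0,0]]
  grip: -0.48

```text
time: 13.8
ee_pos: [0.5955, 0.0858, 0.1258]
eef_rot: [3.141, -0.0, 1.594]
ft_force: [-0.6, 0.1, 0.2]
opening: 0.262
gripper_force: 0.0
```

```bash
python3 t.py; cp pics/wl.png pics/z3.png
```

```text
tcp [[38.2 37.6  5.8]] [-0.57795125  0.07335774  0.15387346]
scene [([[25.0, 71.0, 2.0]], 0.54), ([[-3.0, 106.0, 41.0]], 0.41)]
side [([[-35.0, 74.0, -3.0]], 0.69), ([[-27.0, -89.0, 14.0]], 0.61), ([[56.0, 57.0, 1.0]], 0.6), ([[42.0, -97.0, 15.0]], 0.5), ([[18.0, 57.0, 3.0]], 0.48), ([[-157.0, -357.0, -98.0]], 0.26)]
w [([[54.0, 66.0, 7.0]], 0.72), ([[20.0, 67.0, 6.0]], 0.65), ([[-33.0, 79.0, 2.0]], 0.64), ([[15.0, 106.0, 48.0]], 0.31)]
```

View pics/z3.png

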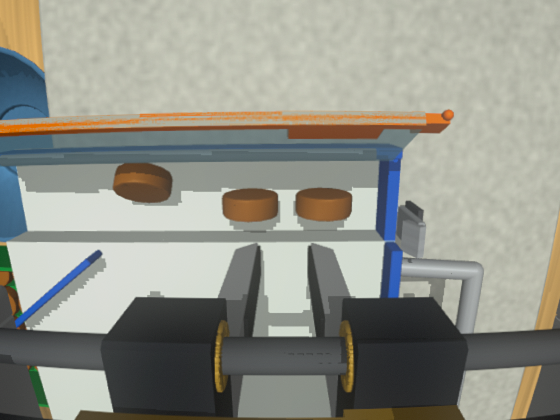

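Request:
send_rows:
  moves:
    - [[14,0,0,0],[14,0,0,0],[0,0,0,0],[-15,0,0,0],[-15,0,0,0],[0,0,0,0],[0,0,0,0]]

```text
time: 14.68
ee_pos: [0.5962, 0.0835, 0.1254]
eef_rot: [-3.142, -0.0, 1.593]
ft_force: [0.1, 0.4, -0.6]
opening: 0.256
gripper_force: 0.0
```

```bash
cat > m.py <<'E'
from look import *
import pickle
s=bot.state();v=pickle.load(open('v.pkl','rb'));p=get_image('wrist');T=campose(s,p)
print('tcp',wt(v,s['ee_pos']).round(1),s['ft_force'].round(1),s['time'])
# brown blobs in the image inside channel, corners projected on channel floor plane and at z=10
hsv=cv2.cvtColor(p['frame'],cv2.COLOR_RGB2HSV)
m=((hsv[...,0]>3)&(hsv[...,0]<20)&(hsv[...,1]>110)).astype(np.uint8)
n,l,st,c=cv2.connectedComponentsWithStats(m)
for i in range(1,n):
  if 150<st[i,4]<8000:
    x,y,w,h,a=st[i]
    mid=[(c[i][0],c[i][1])]
    t=wt(v,ray(mid,.106,T,p))[0]
    if -130<t[0]<100 and -120<t[1]<100:
      yy=wt(v,ray([(c[i][0],y+h),(c[i][0],y)],.106,T,p))[:,1]; xx=wt(v,ray([(x,c[i][1]),(x+w,c[i][1])],.106,T,p))[:,0]
      print('blob',c[i].round(),(w,h,a),'ctr',t.round(0),'y@-14',yy.round(0),'x',xx.round(0))
E
python3 m.py; python3 t.py
```

```text
tcp [[38.8 35.4  5.4]] [ 0.1  0.4 -0.6] 14.6833
blob [333. 180.] (np.int32(56), np.int32(47), np.int32(2125)) ctr [ 65.  74. -14.] y@-14 [60. 87.] x [50. 81.]
blob [248. 184.] (np.int32(54), np.int32(53), np.int32(2245)) ctr [ 18.  72. -14.] y@-14 [57. 86.] x [ 4. 33.]
blob [139. 178.] (np.int32(56), np.int32(38), np.int32(1694)) ctr [-42.  76. -14.] y@-14 [64. 86.] x [-58. -25.]
tcp [[38.7 35.7  5.4]] [-0.70799624 -0.59230817 -0.08041556]
scene []
side [([[-30.0, -90.0, 15.0]], 0.63), ([[61.0, 68.0, -1.0]], 0.55), ([[42.0, -96.0, 16.0]], 0.45), ([[17.0, 70.0, -8.0]], 0.41)]
w [([[60.0, 76.0, 2.0]], 0.88), ([[-31.0, 81.0, 1.0]], 0.7), ([[19.0, 73.0, -7.0]], 0.68)]
```

Request:
send_rows:
  moves:
    - [[0,0,-18,0],[17,12,0,0],[17,12,0,0],[0,0,8,0],[0,0,8,0],[0,0,5,0],[0,0,4,0],[0,0,3,0],[0,0,0,0]]
  grip: -1

```text
time: 15.78
ee_pos: [0.6185, 0.1173, 0.1142]
eef_rot: [-3.14, 0.0, 1.593]
ft_force: [-0.3, -0.3, -0.1]
opening: 0.007
gripper_force: 0.0
```

```bash
python3 m.py
```

```text
tcp [[62.  68.5 -5.8]] [-0.3 -0.3 -0.1] 15.7833
blob [194. 213.] (np.int32(395), np.int32(25), np.int32(6161)) ctr [ 14.  92. -14.] y@-14 [85. 99.] x [-100.  120.]
blob [ 95. 247.] (np.int32(55), np.int32(29), np.int32(1348)) ctr [-44.  72. -14.] y@-14 [63. 80.] x [-60. -27.]
blob [205. 252.] (np.int32(55), np.int32(43), np.int32(1953)) ctr [ 18.  70. -14.] y@-14 [55. 81.] x [ 3. 33.]
blob [290. 240.] (np.int32(54), np.int32(28), np.int32(678)) ctr [ 65.  76. -14.] y@-14 [64. 80.] x [49. 78.]
```

Request:
send_rows:
  moves:
    - [[0,0,-20,0],[0,-25,-10,0],[0,-25,0,0],[0,-25,0,0],[1,-25,0,0],[0,0,8,0],[0,0,6,0],[0,0,5,0],[0,0,4,0],[0,0,4,0],[0,0,3,0],[0,0,0,0]]

```text
time: 16.83
ee_pos: [0.5255, 0.1127, 0.1202]
eef_rot: [3.131, 0.008, 1.594]
ft_force: [0.8, -13.1, 15.0]
opening: 0.008
gripper_force: 10.1
```

```bash
python3 m.py
```

```text
tcp [[-31.1  66.3   0.2]] [  0.8 -13.1  15. ] 16.8333
blob [369. 211.] (np.int32(502), np.int32(6), np.int32(1022)) ctr [ 15.  89. -14.] y@-14 [87. 90.] x [-158.  130.]
blob [454. 242.] (np.int32(51), np.int32(42), np.int32(1686)) ctr [ 66.  70. -14.] y@-14 [55. 81.] x [51. 82.]
blob [376. 243.] (np.int32(52), np.int32(42), np.int32(1795)) ctr [ 20.  70. -14.] y@-14 [56. 81.] x [ 5. 35.]
blob [274. 237.] (np.int32(55), np.int32(28), np.int32(951)) ctr [-37.  74. -14.] y@-14 [64. 80.] x [-50. -20.]
```

Request:
send_rows:
  moves:
    - [[-6,0,-8,0],[-15,0,-25,0],[-15,0,0,0],[0,0,0,0],[0,0,0,0]]

```text
time: 17.3
ee_pos: [0.5205, 0.0802, 0.148]
eef_rot: [-3.141, -0.001, 1.592]
ft_force: [0.0, 0.4, -0.5]
opening: 0.003
gripper_force: 0.0
```

```bash
python3 m.py; python3 - <<'E'
from look import *
import pickle
v=pickle.load(open('v.pkl','rb'))
s=bot.state()
for n in('wrist','side','scene'):
  p=get_image(n);T=campose(s,p)
  for r in masks_of('tablet1',p):
    m=r['region'];
    ys,xs=np.nonzero(m);c=(xs.mean(),ys.mean());t=wt(v,ray([c],.106,T,p))[0]
    if -70<t[0]<95 and 40<t[1]<110:
      # hypotheses: flat / upright silhouettes compared by IoU
      best=[]
      for x in np.arange(t[0]-12,t[0]+12.1,3):
       for y0 in np.arange(47,90,2):
        for th in np.arange(0,181,10):
          a=np.radians(th);k=np.linspace(0,2*np.pi,24,endpoint=False)
          # disc: axis direction n=( 0,sin a,cos a); in-plane e=(0,cos a,-sin a)
          e=np.array([0,np.cos(a),-np.sin(a)]);nn=np.array([0,np.sin(a),np.cos(a)])
          zc=-20+15*abs(np.sin(a))+6*abs(np.cos(a)); yh=15*abs(np.cos(a))+6*abs(np.sin(a))
          if y0+yh>91 or (th not in(0,90,180) and abs(y0+yh-89)>2.1 and abs(y0-yh-45)>2.1): continue
          R0=15*(np.outer(np.cos(k),[1,0,0])+np.outer(np.sin(k),e))
          P=np.r_[R0+6*nn,R0-6*nn]+[x,y0,zc]
          q=proj(tw(v,P),T,p);h=cv2.convexHull(q.astype(np.float32)).astype(int)
          im=np.zeros(m.shape,np.uint8);cv2.fillConvexPoly(im,h,1)
          best.append(((im&m).sum()/(im|m).sum(),round(x),y0,th))
      print(n,round(r['conf'],2),t.round(0),sorted(best)[-4:])
E
```

```text
tcp [[-36.9  34.   28. ]] [ 0.   0.4 -0.5] 17.3
blob [285. 171.] (np.int32(50), np.int32(40), np.int32(1582)) ctr [-37.  74. -14.] y@-14 [62. 86.] x [-51. -21.]
blob [377. 174.] (np.int32(48), np.int32(47), np.int32(1775)) ctr [ 20.  72. -14.] y@-14 [57. 86.] x [ 5. 35.]
blob [449. 173.] (np.int32(47), np.int32(47), np.int32(1734)) ctr [ 65.  73. -14.] y@-14 [57. 86.] x [50. 80.]
blob [151. 323.] (np.int32(13), np.int32(26), np.int32(240)) ctr [-130.  -31.  -14.] y@-14 [-42. -21.] x [-134. -125.]
blob [409. 409.] (np.int32(24), np.int32(27), np.int32(443)) ctr [  58. -108.  -14.] y@-14 [-120.  -93.] x [50. 69.]
wrist 0.93 [ 64.  73. -14.] [(np.float64(0.8894251864853006), 61, np.int64(73), np.int64(150)), (np.float64(0.8942133815551537), 61, np.int64(73), np.int64(140)), (np.float64(0.8994638069705094), 64, np.int64(73), np.int64(0)), (np.float64(0.8994638069705094), 64, np.int64(73), np.int64(180))]
wrist 0.59 [ 19.  72. -14.] [(np.float64(0.893048128342246), 19, np.int64(73), np.int64(0)), (np.float64(0.893048128342246), 19, np.int64(73), np.int64(180)), (np.float64(0.8931777378815
[... 592 characters left out ...]
07402357066), -9, np.int64(85), np.int64(90)), (np.float64(0.02183023097164019), -12, np.int64(85), np.int64(90))]
side 0.53 [-36.  84. -14.] [(np.float64(0.6692307692307692), -42, np.int64(73), np.int64(90)), (np.float64(0.6744186046511628), -39, np.int64(75), np.int64(90)), (np.float64(0.676923076923077), -36, np.int64(73), np.int64(90)), (np.float64(0.689922480620155), -39, np.int64(73), np.int64(90))]
side 0.49 [ 65.  76. -14.] [(np.float64(0.5604395604395604), 56, np.int64(63), np.int64(30)), (np.float64(0.5783132530120482), 59, np.int64(61), np.int64(50)), (np.float64(0.5833333333333334), 56, np.int64(61), np.int64(50)), (np.float64(0.6075949367088608), 62, np.int64(61), np.int64(50))]
```

Request:
send_rows:
  moves:
    - [[15,0,0,0],[15,0,0,0],[14,0,4,0],[0,0,8,0],[0,0,4,0],[0,0,3,0],[0,0,3,0],[0,0,0,0]]

```text
time: 18.32
ee_pos: [0.5187, 0.1239, 0.1255]
eef_rot: [-3.14, 0.0, 1.593]
ft_force: [-0.5, -1.1, -0.1]
opening: 0.006
gripper_force: 0.0
```

Request:
send_rows:
  moves:
    - [[0,0,2,0],[0,0,3,0],[0,0,3,0],[0,0,2,0],[0,0,0,0]]

```text
time: 18.73
ee_pos: [0.5188, 0.1245, 0.1159]
eef_rot: [-3.141, 0.0, 1.594]
ft_force: [0.0, -0.8, -0.7]
opening: 0.004
gripper_force: 0.0
```

```bash
python3 m.py
```

```text
tcp [[-37.5  78.2  -4.1]] [ 0.  -0.8 -0.7] 18.7333
blob [317. 237.] (np.int32(492), np.int32(18), np.int32(7478)) ctr [-20.  87. -14.] y@-14 [82. 92.] x [-160.  122.]
blob [464. 266.] (np.int32(55), np.int32(39), np.int32(1726)) ctr [ 64.  69. -14.] y@-14 [55. 80.] x [48. 82.]
blob [387. 268.] (np.int32(55), np.int32(39), np.int32(1758)) ctr [ 20.  69. -14.] y@-14 [55. 79.] x [ 4. 36.]
```

Force-free at -4 mm: it went down. Lift away and check.

Request:
send_rows:
  moves:
    - [[0,0,-20,0],[-15,5,-20,0],[-25,10,-20,0],[-25,10,0,0],[0,0,0,0],[0,0,0,0]]

```text
time: 19.28
ee_pos: [0.5461, 0.0593, 0.1767]
eef_rot: [3.141, -0.0, 1.592]
ft_force: [-0.5, 0.3, -0.3]
opening: 0.011
gripper_force: 0.0
```

```bash
python3 m.py; python3 - <<'E'
from look import *
import pickle
v=pickle.load(open('v.pkl','rb'))
p=get_image('side')
for t in('tablet1','lid_press','lid_panel'):print(t,[(wt(v,r['position']).round(0).tolist(),round(r['conf'],2)) for r in recognise(t,p)][:7])
E
```

```text
tcp [[-11.9  12.4  56.7]] [-0.5  0.3 -0.3] 19.2833
blob [330. 134.] (np.int32(44), np.int32(43), np.int32(1487)) ctr [ 19.  73. -14.] y@-14 [58. 86.] x [ 5. 34.]
blob [397. 134.] (np.int32(43), np.int32(44), np.int32(1459)) ctr [ 64.  73. -14.] y@-14 [57. 87.] x [50. 79.]
blob [248. 135.] (np.int32(44), np.int32(43), np.int32(1479)) ctr [-36.  72. -14.] y@-14 [57. 86.] x [-51. -22.]
tablet1 [([[41.0, -96.0, 15.0]], 0.48), ([[-33.0, 71.0, -6.0]], 0.44), ([[-28.0, -89.0, 14.0]], 0.44)]
lid_press [([[-40.0, 99.0, 33.0]], 0.79)]
lid_panel [([[-38.0, 100.0, 32.0]], 0.8)]
```

Request:
send_rows:
  moves:
    - [[0,5,-35,0],[30,5,0,0],[30,2,0,0],[30,0,0,0],[23,0,0,0],[0,0,20,0],[0,0,25,0],[0,0,8,0],[0,0,0,0],[0,0,0,0]]

```text
time: 20.37
ee_pos: [0.5548, 0.1735, 0.1584]
eef_rot: [-3.141, 0.0, 1.594]
ft_force: [-0.6, 0.3, 0.6]
opening: 0.006
gripper_force: 0.0
```

Request:
send_rows:
  moves:
    - [[-6,0,0,0],[-6,0,0,0],[-5,0,0,0],[-5,0,0,0],[-5,0,0,0],[-5,0,0,0],[0,0,0,0],[0,0,0,0]]

```text
time: 21.03
ee_pos: [0.5558, 0.1409, 0.1584]
eef_rot: [-3.141, 0.0, 1.593]
ft_force: [-0.1, 0.6, 0.1]
opening: 0.006
gripper_force: 0.0
```

```bash
cat > l.py <<'E'
from look import *
import pickle
s=bot.state();v=pickle.load(open('v.pkl','rb'));print('tcp',wt(v,s['ee_pos']).round(1),s['ft_force'].round(1),s['eef_rot'].round(3),s['time'])
for n in('side','scene','wrist'):
  p=get_image(n);T=campose(s,p)
  for t in('lid_press','lid_panel','tray_bar','tablet1'):print(n,t,[(wt(v,r['position']).round(0).tolist(),round(r['conf'],2)) for r in recognise(t,p)][:6])
E
python3 l.py
```

```text
tcp [[-0.1 93.8 38.4]] [-0.1  0.6  0.1] [-3.141  0.     1.593] 21.0333
side lid_press [([[-15.0, -16.0, 3.0]], 0.42)]
side lid_panel [([[-19.0, 79.0, 32.0]], 0.79)]
side tray_bar [([[-15.0, -19.0, 3.0]], 0.72), ([[111.0, -363.0, 54.0]], 0.72)]
side tablet1 [([[17.0, 69.0, -6.0]], 0.64), ([[62.0, 64.0, -8.0]], 0.59), ([[-33.0, 73.0, -6.0]], 0.52), ([[-17.0, -14.0, 2.0]], 0.51), ([[-29.0, -90.0, 17.0]], 0.44)]
scene lid_press []
scene lid_panel [([[9.0, 76.0, 30.0]], 0.7)]
scene tray_bar [([[-211.0, -22.0, -89.0]], 0.69), ([[35.0, 31.0, 1.0]], 0.67)]
scene tablet1 [([[-25.0, -87.0, 17.0]], 0.55), ([[48.0, -90.0, 7.0]], 0.4)]
wrist lid_press [([[-38.0, 77.0, 19.0]], 0.56), ([[-17.0, 74.0, 14.0]], 0.37)]
wrist lid_panel [([[-36.0, 70.0, 23.0]], 0.71)]
wrist tray_bar [([[-20.0, 76.0, 15.0]], 0.82)]
wrist tablet1 []
```

Request:
send_rows:
  moves:
    - [[0,0,-20,0],[0,10,-5,0],[-10,20,0,0],[-16,20,0,0],[-16,10,0,0],[0,0,15,0],[0,0,15,0],[0,0,5,0],[0,0,0,0],[0,0,0,0]]

```text
time: 22.62
ee_pos: [0.6167, 0.1009, 0.1486]
eef_rot: [-3.141, -0.0, 1.594]
ft_force: [-0.5, 0.0, 0.6]
opening: 0.004
gripper_force: 0.0
```

```bash
python3 l.py
```

```text
tcp [[59.7 52.2 28.6]] [-0.5  0.   0.6] [-3.141 -0.     1.594] 22.6167
side lid_press [([[131.0, 340.0, 25.0]], 0.42)]
side lid_panel [([[-23.0, 62.0, 17.0]], 0.55), ([[-11.0, -24.0, 0.0]], 0.28)]
side tray_bar [([[-18.0, -28.0, 0.0]], 0.56), ([[39.0, -100.0, 15.0]], 0.42)]
side tablet1 [([[39.0, -96.0, 16.0]], 0.59), ([[108.0, -364.0, 56.0]], 0.56), ([[-31.0, -89.0, 17.0]], 0.52), ([[-138.0, -210.0, -95.0]], 0.36)]
scene lid_press [([[-3.0, 66.0, 10.0]], 0.78)]
scene lid_panel [([[-7.0, 64.0, 13.0]], 0.84)]
scene tray_bar [([[4.0, 51.0, 5.0]], 0.82)]
scene tablet1 [([[11.0, 57.0, 6.0]], 0.32)]
wrist lid_press [([[-6.0, 71.0, 14.0]], 0.56)]
wrist lid_panel [([[-8.0, 67.0, 15.0]], 0.95)]
wrist tray_bar [([[-22.0, 57.0, 10.0]], 0.57)]
wrist tablet1 [([[-22.0, 54.0, 10.0]], 0.69), ([[-23.0, -72.0, 8.0]], 0.65), ([[-29.0, 84.0, -12.0]], 0.51)]
```

Lid is on its catch. Press slowly.

Request:
send_rows:
  moves:
    - [[0,0,5,0],[0,0,3,0],[0,0,2,0],[0,0,1,0],[0,0,1,0],[0,0,0,0]]

```text
time: 23.87
ee_pos: [0.6168, 0.1006, 0.1365]
eef_rot: [-3.141, 0.0, 1.594]
ft_force: [-0.5, -1.2, 0.9]
opening: 0.007
gripper_force: 0.7
```

Request:
send_rows:
  moves:
    - [[0,0,1,0],[0,0,0.5,0],[0,0,0,0]]

```text
time: 24.12
ee_pos: [0.6169, 0.1006, 0.1352]
eef_rot: [3.141, 0.0, 1.594]
ft_force: [-1.0, -0.2, 2.7]
opening: 0.004
gripper_force: 1.5
```

Request:
send_rows:
  moves:
    - [[0,0,0.5,0],[0,0,0.5,0],[0,0,0.5,0],[0,0,0,0]]

```text
time: 24.45
ee_pos: [0.617, 0.1005, 0.1339]
eef_rot: [3.141, 0.001, 1.594]
ft_force: [-1.5, -1.3, 5.1]
opening: 0.005
gripper_force: 2.5
```

Request:
send_rows:
  moves:
    - [[0,0,0.6,0],[0,0,0.6,0],[0,0,0.6,0],[0,0,0.6,0],[0,0,0.6,0],[0,0,0,0]]

```text
time: 24.95
ee_pos: [0.6172, 0.1004, 0.132]
eef_rot: [3.141, 0.001, 1.594]
ft_force: [-3.9, -3.4, 10.9]
opening: 0.003
gripper_force: 4.8
```

Request:
send_rows:
  moves:
    - [[0,0,0.5,0],[0,0,0.5,0],[0,0,0.5,0],[0,0,0,0]]

```text
time: 25.28
ee_pos: [0.6174, 0.1004, 0.1307]
eef_rot: [3.14, 0.001, 1.594]
ft_force: [-3.9, -2.6, 10.1]
opening: 0.005
gripper_force: 4.9
```

Request:
send_rows:
  moves:
    - [[0,0,0.6,0],[0,0,0.6,0],[0,0,0.6,0],[0,0,0,0]]

```text
time: 25.62
ee_pos: [0.6171, 0.101, 0.1271]
eef_rot: [3.14, -0.001, 1.594]
ft_force: [-0.2, 0.9, 5.8]
opening: 0.005
gripper_force: 2.8
```

Request:
send_rows:
  moves:
    - [[0,0,0.6,0],[0,0,0.6,0],[0,0,0,0],[0,0,0,0]]

```text
time: 25.95
ee_pos: [0.6171, 0.1011, 0.127]
eef_rot: [3.141, -0.0, 1.594]
ft_force: [-2.5, -0.5, 8.7]
opening: 0.006
gripper_force: 4.1
```

Request:
send_rows:
  moves:
    - [[0,0,-10,0],[0,0,-25,0],[-15,20,-15,0],[-25,30,0,0],[-25,30,0,0],[0,0,0,0],[0,0,0,0],[0,0,0,0]]
  grip: -0.3

```text
time: 26.62
ee_pos: [0.6976, 0.0379, 0.175]
eef_rot: [-3.14, -0.001, 1.594]
ft_force: [0.9, 0.7, -0.2]
opening: 0.351
gripper_force: 0.0
```

```bash
python3 l.py; python3 - <<'E'
import numpy as np
r=np.hypot(225,36);a=np.arctan2(36,225)
f=lambda t:np.array([r*np.cos(a+t),r*np.sin(a+t)])
th=np.r_[np.linspace(0,.62,37)]
for i in(0,12,24):
  print([[0]+[round(float(x),1) for x in (f(th[k+1])-f(th[k]))*[1,-1]]+[0] for k in range(i,i+12)])
E
```

```text
tcp [[139.  -12.8  55. ]] [ 0.9  0.7 -0.2] [-3.140e+00 -1.000e-03  1.594e+00] 26.6167
side lid_press [([[-18.0, 62.0, 7.0]], 0.91)]
side lid_panel [([[-20.0, 64.0, 7.0]], 0.61)]
side tray_bar [([[-12.0, -25.0, 1.0]], 0.71)]
side tablet1 [([[-31.0, -92.0, 17.0]], 0.43)]
scene lid_press [([[50.0, -88.0, 8.0]], 0.67), ([[-2.0, 66.0, 5.0]], 0.66), ([[-215.0, -75.0, -95.0]], 0.28)]
scene lid_panel [([[-4.0, 63.0, 9.0]], 0.6), ([[-7.0, 69.0, 7.0]], 0.42)]
scene tray_bar [([[-6.0, 12.0, 1.0]], 0.87), ([[-185.0, 234.0, -90.0]], 0.68)]
scene tablet1 [([[-2.0, 14.0, -3.0]], 0.7), ([[-5.0, 64.0, 12.0]], 0.7)]
wrist lid_press [([[26.0, 68.0, 7.0]], 0.71)]
wrist lid_panel [([[25.0, 67.0, 8.0]], 0.91), ([[30.0, 19.0, -1.0]], 0.22)]
wrist tray_bar [([[30.0, 17.0, 0.0]], 0.77)]
wrist tablet1 [([[-21.0, -79.0, 14.0]], 0.81)]
[[0, -0.7, -3.9, 0], [0, -0.7, -3.9, 0], [0, -0.8, -3.8, 0], [0, -0.9, -3.8, 0], [0, -0.9, -3.8, 0], [0, -1.0, -3.8, 0], [0, -1.0, -3.8, 0], [0, -1.1, -3.8, 0], [0, -1.2, -3.7, 0], [0, -1.2, -3.7, 0], [0, -1.3, -3.7, 0], [0, -1.4, -3.7, 0]]
[[0, -1.4, -3.7, 0], [0, -1.5, -3.6, 0], [0, -1.6, -3.6, 0], [0, -1.6, -3.6, 0], [0, -1.7, -3.5, 0], [0, -1.7, -3.5, 0], [0, -1.8, -3.5, 0], [0, -1.9, -3.5, 0], [0, -1.9, -3.4, 0], [0, -2.0, -3.4, 0], [0, -2.0, -3.4, 0], [0, -2.1, -3.3, 0]]
[[0, -2.2, -3.3, 0], [0, -2.2, -3.2, 0], [0, -2.3, -3.2, 0], [0, -2.3, -3.2, 0], [0, -2.4, -3.1, 0], [0, -2.4, -3.1, 0], [0, -2.5, -3.0, 0], [0, -2.5, -3.0, 0], [0, -2.6, -3.0, 0], [0, -2.6, -2.9, 0], [0, -2.7, -2.9, 0], [0, -2.7, -2.8, 0]]
```

Request:
send_rows:
  moves:
    - [[0,1,20,0],[0,0,20,0],[0,0,12,0],[0,0,8,0],[0,0,0,0]]

```text
time: 27.78
ee_pos: [0.6979, 0.0377, 0.1135]
eef_rot: [-3.138, -0.001, 1.594]
ft_force: [-0.8, -0.4, 0.0]
opening: 0.35
gripper_force: 0.0
```

Request:
send_rows:
  moves:
    - [[0,0,0,0],[0,0,0,0],[0,0,0,0],[0,0,0,0],[0,0,0,0]]
  grip: -1
  grip_force: 20

```text
time: 28.2
ee_pos: [0.6972, 0.0375, 0.117]
eef_rot: [-3.136, 0.0, 1.594]
ft_force: [-9.2, -0.4, 6.6]
opening: 0.096
gripper_force: 20.0
```

Request:
send_rows:
  moves:
    - [[0,-0.7,-3.9,0],[0,-0.7,-3.9,0],[0,-0.8,-3.8,0],[0,-0.9,-3.8,0],[0,-0.9,-3.8,0],[0,-1.0,-3.8,0],[0,-1.0,-3.8,0],[0,-1.1,-3.8,0],[0,-1.2,-3.7,0],[0,-1.2,-3.7,0],[0,-1.3,-3.7,0],[0,-1.4,-3.7,0]]

```text
time: 29.2
ee_pos: [0.686, 0.0373, 0.1607]
eef_rot: [-3.139, 0.0, 1.594]
ft_force: [-4.5, -2.1, -6.4]
opening: 0.098
gripper_force: 20.0
```

Request:
send_rows:
  moves:
    - [[0,-1.4,-3.7,0],[0,-1.5,-3.6,0],[0,-1.6,-3.6,0],[0,-1.6,-3.6,0],[0,-1.7,-3.5,0],[0,-1.7,-3.5,0],[0,-1.8,-3.5,0],[0,-1.9,-3.5,0],[0,-1.9,-3.4,0],[0,-2.0,-3.4,0],[0,-2.0,-3.4,0],[0,-2.1,-3.3,0]]

```text
time: 30.2
ee_pos: [0.6655, 0.0367, 0.2035]
eef_rot: [-3.141, 0.0, 1.594]
ft_force: [-4.3, -2.7, -6.9]
opening: 0.097
gripper_force: 20.0
```

Request:
send_rows:
  moves:
    - [[0,-2.2,-3.3,0],[0,-2.2,-3.2,0],[0,-2.3,-3.2,0],[0,-2.3,-3.2,0],[0,-2.4,-3.1,0],[0,-2.4,-3.1,0],[0,-2.5,-3.0,0],[0,-2.5,-3.0,0],[0,-2.6,-3.0,0],[0,-2.6,-2.9,0],[0,-2.7,-2.9,0],[0,-2.7,-2.8,0]]

```text
time: 31.2
ee_pos: [0.637, 0.0359, 0.2412]
eef_rot: [3.139, 0.001, 1.594]
ft_force: [0.6, -5.2, -3.1]
opening: 0.097
gripper_force: 20.0
```

```bash
cat > b.py <<'E'
from look import *
s=bot.state();print(s['ee_pos'].round(4),s['ft_force'].round(1),s['opening'],s['time'])
for n in('side','scene'):
  p=get_image(n);
  for t in('tablet1','bowl_rim','tub_mouth','lid_panel'):print(n,t,[(r['position'].round(3).tolist() if hasattr(r['position'],'round') else r['position'],round(r['conf'],2)) for r in recognise(t,p)][:8])
  save(p,'b_%s.png'%n)
E
python3 b.py
```

```text
[0.637  0.0359 0.2412] [ 0.6 -5.2 -3.1] 0.09699594367051671 31.2
side tablet1 [([0.3362, -0.042, 0.0435], 0.69), ([0.3804, -0.0658, 0.0416], 0.66), ([0.3991, 0.151, 0.0466], 0.61), ([0.361, 0.1267, 0.0375], 0.61), ([0.3839, 0.1187, 0.0443], 0.53)]
side bowl_rim [([0.3925, 0.1653, 0.0418], 0.72), ([0.513, 0.1088, 0.1645], 0.33)]
side tub_mouth [([0.3873, -0.0146, 0.0317], 0.91), ([0.5251, 0.0163, 0.1667], 0.22)]
side lid_panel [([0.5155, 0.112, 0.1676], 0.7)]
scene tablet1 [([0.3413, -0.039, 0.0451], 0.65), ([0.3866, -0.0608, 0.0381], 0.65), ([0.3635, 0.1411, 0.0378], 0.58)]
scene bowl_rim [([0.362, 0.1283, 0.0416], 0.96)]
scene tub_mouth [([0.3512, -0.0264, 0.0293], 0.75), ([0.3924, -0.2423, 0.0239], 0.24)]
scene lid_panel [([0.5276, 0.1114, 0.1751], 0.56)]
```

Request:
send_rows:
  moves:
    - [[0,0,0,0],[0,0,0,0],[0,0,0,0],[0,0,0,0],[0,0,0,0],[0,0,0,0]]

```text
time: 32.2
ee_pos: [0.6371, 0.0359, 0.2412]
eef_rot: [3.139, 0.001, 1.594]
ft_force: [-0.4, -5.3, -2.3]
opening: 0.098
gripper_force: 20.0
```

Request:
send_rows:
  moves:
    - [[0,2.7,2.8,0],[0,2.7,2.9,0],[0,2.6,2.9,0],[0,2.6,3.0,0],[0,2.5,3.0,0],[0,2.5,3.0,0],[0,2.4,3.1,0],[0,2.4,3.1,0],[0,2.3,3.2,0],[0,2.3,3.2,0],[0,2.2,3.2,0],[0,2.2,3.3,0]]

```text
time: 33.2
ee_pos: [0.6662, 0.0371, 0.2031]
eef_rot: [3.141, -0.0, 1.594]
ft_force: [2.3, -3.0, -0.7]
opening: 0.102
gripper_force: 20.0
```

Request:
send_rows:
  moves:
    - [[0,2.1,3.3,0],[0,2.0,3.4,0],[0,2.0,3.4,0],[0,1.9,3.4,0],[0,1.9,3.5,0],[0,1.8,3.5,0],[0,1.7,3.5,0],[0,1.7,3.5,0],[0,1.6,3.6,0],[0,1.6,3.6,0],[0,1.5,3.6,0],[0,1.4,3.7,0]]

```text
time: 34.2
ee_pos: [0.6867, 0.0377, 0.1606]
eef_rot: [-3.14, -0.001, 1.594]
ft_force: [-0.4, 0.3, -1.4]
opening: 0.099
gripper_force: 20.0
```

Request:
send_rows:
  moves:
    - [[0,1.4,3.7,0],[0,1.3,3.7,0],[0,1.2,3.7,0],[0,1.2,3.7,0],[0,1.1,3.8,0],[0,1.0,3.8,0],[0,1.0,3.8,0],[0,0.9,3.8,0],[0,0.9,3.8,0],[0,0.8,3.8,0],[0,0.7,3.9,0],[0,0.7,3.5,0]]

```text
time: 35.2
ee_pos: [0.6973, 0.0375, 0.1195]
eef_rot: [-3.135, 0.001, 1.595]
ft_force: [-24.0, -0.0, 23.7]
opening: 0.097
gripper_force: 20.0
```

Request:
send_rows:
  moves:
    - [[0,0,0,0],[0,0,0,0],[0,0,0,0]]

```text
time: 35.45
ee_pos: [0.6973, 0.0373, 0.119]
eef_rot: [-3.135, 0.001, 1.594]
ft_force: [-19.0, 0.6, 13.4]
opening: 0.101
gripper_force: 20.0
```

Tray is on its stop; release and rise.

Request:
send_rows:
  moves:
    - [[0,0,0,0],[0,0,0,0],[0,0,0,0],[0,0,0,0]]
  grip: -0.35

```text
time: 35.78
ee_pos: [0.7006, 0.0373, 0.1173]
eef_rot: [3.138, 0.001, 1.594]
ft_force: [-0.4, -0.2, 0.1]
opening: 0.321
gripper_force: 0.0
```

Request:
send_rows:
  moves:
    - [[0,0,-10,0],[0,0,-20,0],[0,0,-30,0],[0,0,-30,0],[0,0,-20,0],[0,0,0,0],[0,0,0,0],[0,0,0,0]]

```text
time: 36.45
ee_pos: [0.6988, 0.0376, 0.2252]
eef_rot: [-3.14, -0.0, 1.594]
ft_force: [0.2, 0.5, -1.1]
opening: 0.325
gripper_force: 0.0
```

```bash
python3 l.py; python3 b.py
```

```text
tcp [[140.2 -13.2 105.2]] [ 0.2  0.5 -1.1] [-3.14  -0.     1.594] 36.45
side lid_press [([[-17.0, 63.0, 6.0]], 0.67)]
side lid_panel [([[-15.0, 67.0, 8.0]], 0.89)]
side tray_bar [([[-15.0, -27.0, 1.0]], 0.84), ([[136.0, 309.0, 20.0]], 0.17)]
side tablet1 [([[-194.0, 81.0, -81.0]], 0.61), ([[-155.0, 106.0, -75.0]], 0.6), ([[-173.0, 79.0, -76.0]], 0.49), ([[-223.0, -84.0, -77.0]], 0.44), ([[-20.0, 63.0, 9.0]], 0.34), ([[-139.0, -211.0, -94.0]], 0.16)]
scene lid_press [([[-1.0, 65.0, 7.0]], 0.83)]
scene lid_panel [([[-6.0, 60.0, 6.0]], 0.94), ([[-178.0, -288.0, -97.0]], 0.29)]
scene tray_bar [([[-1.0, 2.0, -1.0]], 0.81)]
scene tablet1 [([[-194.0, 97.0, -84.0]], 0.62), ([[-171.0, 88.0, -71.0]], 0.6), ([[-156.0, 117.0, -80.0]], 0.55), ([[-219.0, -79.0, -79.0]], 0.5)]
wrist lid_press [([[8.0, 67.0, 5.0]], 0.86)]
wrist lid_panel [([[6.0, 64.0, 6.0]], 0.83), ([[5.0, 4.0, 1.0]], 0.54)]
wrist tray_bar [([[6.0, 2.0, -3.0]], 0.82)]
wrist tablet1 [([[-146.0, 111.0, -84.0]], 0.49)]
[0.6993 0.0377 0.2264] [ 0.3  0.6 -0.1] 0.32527603439462727 37.2
side tablet1 [([0.4018, 0.1502, 0.0448], 0.48), ([0.3826, 0.1176, 0.0454], 0.44), ([0.363, 0.1214, 0.0394], 0.44), ([0.3357, -0.0426, 0.0461], 0.43)]
side bowl_rim [([0.5475, 0.02, 0.1233], 0.73), ([0.3944, 0.1654, 0.0418], 0.59), ([0.5412, 0.106, 0.1271], 0.53)]
side tub_mouth [([0.3924, -0.0156, 0.0296], 0.92), ([0.6748, -0.3143, 0.1758], 0.54)]
side lid_panel [([0.5392, 0.109, 0.127], 0.61)]
scene tablet1 [([0.3647, 0.1376, 0.0385], 0.58), ([0.3837, -0.0597, 0.0372], 0.5), ([0.3849, 0.1327, 0.0484], 0.45), ([0.3681, 0.2731, 0.0334], 0.28)]
scene bowl_rim [([0.5584, 0.0482, 0.1208], 0.72), ([0.3604, 0.1256, 0.043], 0.69)]
scene tub_mouth [([0.3475, -0.023, 0.0306], 0.94)]
scene lid_panel [([0.552, 0.1097, 0.1293], 0.92), ([0.3644, 0.1403, 0.0371], 0.53), ([0.6968, -0.2832, 0.1729], 0.39)]
```

All consistent: three in the bowl, two in the tub, lid shut, tray flat.

```bash
python3 -c "
from plant import order;print(order.job_done())"
```

```text
the job is handed in; nothing more can be done
None
```

The job is handed in, with no verdict returned: camera checks show three tablets in the blue bowl, two in the green tub, the lid snapped shut, the tray flat and the gripper clear, at about 37 s.

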